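# Put the round scale weights back in their tray

### The job

Tidy the weighing place: put the four round brass weights back into the wooden weight tray, each upright on the floor of the bore of its own size (the largest weight in the widest bore, and so on down to the smallest in the narrowest); set them down, do not drop or knock them. The two six-sided weights belong to another scale: leave them standing where they are.

Things in the scene. Friction and masses are not known exactly. Their poses are not given: they have to be found in the camera images.
- weight_500: The largest round brass weight (about 500 g), standing upright: a plain disc 58 mm across and 22 mm high, with on its middle a neck 5 mm high and a round knob 18 mm across and 12 mm high (top of the knob 39 mm above the underside). Origin: centre of the underside; z up. The knob is the part to grasp, from above.
- weight_200: The second largest round brass weight (about 200 g), standing upright: a plain disc 45 mm across and 14 mm high, with on its middle a neck 5 mm high and a round knob 16 mm across and 12 mm high (top of the knob 31 mm above the underside). Origin: centre of the underside; z up. The knob is the part to grasp, from above.
- weight_100: The second smallest round brass weight (about 100 g), standing upright: a plain disc 33 mm across and 11 mm high, with on its middle a neck 5 mm high and a round knob 14 mm across and 12 mm high (top of the knob 28 mm above the underside). Origin: centre of the underside; z up. The knob is the part to grasp, from above.
- weight_50: The smallest round brass weight (about 50 g), standing upright: a plain disc 24 mm across and 10 mm high, with on its middle a neck 5 mm high and a round knob 12 mm across and 12 mm high (top of the knob 27 mm above the underside). Origin: centre of the underside; z up. The knob is the part to grasp, from above.
- bore_500: Fixed wooden block, 86 x 86 x 15 mm high, with the widest of four bores in its middle: round, 74 mm across, 9 mm deep, dark floor. Origin: centre of the block's underside, 6 mm above the table; bore floor 6 mm above the origin; z up, x and y along its sides. The four blocks lie 2 x 2, in any order, in one fixed low wooden tray, 190 x 190 mm, walls 18 mm high.
- bore_200: Fixed wooden block, 86 x 86 x 15 mm high, with the second widest of four bores in its middle: round, 61 mm across, 9 mm deep, dark floor. Origin: centre of the block's underside, 6 mm above the table; bore floor 6 mm above the origin; z up, x and y along its sides. The four blocks lie 2 x 2, in any order, in one fixed low wooden tray, 190 x 190 mm, walls 18 mm high.
- bore_100: Fixed wooden block, 86 x 86 x 15 mm high, with the second narrowest of four bores in its middle: round, 49 mm across, 9 mm deep, dark floor. Origin: centre of the block's underside, 6 mm above the table; bore floor 6 mm above the origin; z up, x and y along its sides. The four blocks lie 2 x 2, in any order, in one fixed low wooden tray, 190 x 190 mm, walls 18 mm high.
- bore_50: Fixed wooden block, 86 x 86 x 15 mm high, with the narrowest of four bores in its middle: round, 40 mm across, 9 mm deep, dark floor. Origin: centre of the block's underside, 6 mm above the table; bore floor 6 mm above the origin; z up, x and y along its sides. The four blocks lie 2 x 2, in any order, in one fixed low wooden tray, 190 x 190 mm, walls 18 mm high.
- hex_big: The larger hexagonal brass weight, which does not belong in the tray: a six-sided block 54 mm across its flats and 24 mm high, with a neck 5 mm high and a round knob 18 mm across and 12 mm high on top. Origin: centre of the underside; z up.
- hex_small: The smaller hexagonal brass weight, which does not belong in the tray: a six-sided block 40 mm across its flats and 18 mm high, with a neck 5 mm high and a round knob 16 mm across and 12 mm high on top. Origin: centre of the underside; z up.

How it is judged:
At the end, for the whole second after the job is handed in: Each round weight stands upright (within 0.1 rad) on the floor of its own bore (centre within 12 mm of the bore's centre, underside no more than 4 mm off the bore floor), released and at rest; both hexagonal weights stand upright within 30 mm of where they were at the start (horizontal distance between weight_500 and bore_500 below 0.012 m and z of weight_500 in the frame of bore_500 below 0.01 m and angle between each of weight_500, weight_200, weight_100, weight_50, hex_big, hex_small's own z axis and vertical below 0.1 rad and linear speed of each of weight_500, weight_200, weight_100, weight_50 below 0.02 m/s and horizontal distance between weight_200 and bore_200 below 0.012 m and z of weight_200 in the frame of bore_200 below 0.01 m and horizontal distance between weight_100 and bore_100 below 0.012 m and z of weight_100 in the frame of bore_100 below 0.01 m and horizontal distance between weight_50 and bore_50 below 0.012 m and z of weight_50 in the frame of bore_50 below 0.01 m and distance of each of hex_big, hex_small from where it was at the start of the episode below 0.03 m); the robot touches nothing.
It fails at once if a round weight is dropped from more than about 30 mm or knocked away (moves faster than 0.8 m/s without the fingers on it) ((contact force between the fingers and weight_500 below 0.05 N and linear speed of weight_500 above 0.8 m/s) or (contact force between the fingers and weight_200 below 0.05 N and linear speed of weight_200 above 0.8 m/s) or (contact force between the fingers and weight_100 below 0.05 N and linear speed of weight_100 above 0.8 m/s) or (contact force between the fingers and weight_50 below 0.05 N and linear speed of weight_50 above 0.8 m/s)).
It fails at once if a hexagonal weight is moved more than 30 mm (distance of any of hex_big, hex_small from where it was at the start of the episode above 0.03 m).
It also fails if it takes over 96 s, if anything falls off the work surface, if the arm or the gripper's body presses on something with over 40 N, if the wrist force passes 120 N, or if a joint passes its speed limit or range.

### The arm

A 6-joint arm with a two-finger parallel gripper is mounted at the origin on the work surface. World frame = base frame: x ahead of the robot, y to its left, z up, the work surface at z = 0. Lengths are in m, angles in rad, forces in N, time in s.
With the tool pointing down it reaches from about 0.325 to 0.925 m from the base axis. Payload 3.1 kg.
Tool frame: the origin (TCP) lies between the finger pads; the fingertips stand 14 mm ahead of it and the grasp point (between the pads) lies 5 mm behind it; z points along the fingers, y is the line along which they close (so a half turn about z gives the same grasp; the last joint's range is limited). The gripper opens to 85 mm and grips with 20 to 120 N. Pads are 22 mm wide; open, the fingers measure 114 mm over their backs; the gripper's body (76 mm by 85 mm) begins 54 mm behind the grasp point. The pads swing forward as they close: fully open they stand 13 mm farther back than shut.
Start: joints at [1.104, 0.217, 1.613, -0, 1.311, -0.112], TCP at [0.217, 0.586, 0.245] pointing down, gripper open.
Joint ranges: [-2.75, 2.75], [-0.78, 2.1], [0.31, 2.55], [-1.13, 4.27], [0.13, 2.63], [-2.58, 2.58]. Speed limits (rad/s): [2.79, 2.79, 3.14, 3.14, 3.14, 3.14].

### API

Orientations are given as a unit quaternion [w, x, y, z].
In Python, from cell import bot, viewer, job, read_state gives the robot as it stands (bot), with the cameras (viewer), the job (job) and the readings as plain functions.
- The arm moves only by the shell command python3 shift.py 'ROWS' [OPENING] [FORCE]. ROWS is a JSON list of rows, 1 to 10 of them, each an object with the fields sx, sy, sz (the shift in units of 100 mm), drx, dry, drz (a rotation vector in units of 0.2 rad); a field left out counts as zero; each row is the pose to reach, as a shift and turn from the pose commanded when the command began, along the tool's axes at that moment; what a row does not reach only later rows make up. A row lasts 1/8 s, in which the tool goes at most 0.0625 m and 0.188 rad, less where a joint would pass 70% of its speed; a pose out of reach is approached as far as the arm can. OPENING is the finger opening in m, set as the command begins (- or left out keeps the last). The fingers move at their own pace and stop on an object; FORCE is the grip in N (left out, the last holds). Time passes only in rows, so rows that do not move let the fingers close. It prints the time, the measured TCP pose, the force, the opening and the grip force at its end. Input that does not fit is refused with a message, and nothing moves.
- read_state(): the state, without advancing time (a new reading comes with each control period).
- viewer.camera(name): name is "side" or "top" or "wrist"; returns the picture (480x640x3 uint8, red, green, blue); there is no depth.
- viewer.camera_params(name): a dict with "mtx" (3x3 intrinsics, pixels), "camera_from_world" (4x4, takes a point from world to camera coordinates); the wrist camera has in their place "hand_eye" (4x4, takes a point from camera to tool coordinates, whose origin is the TCP and whose axes are the flange's). Camera axes: x right, y down, z forward; pixel columns grow to the right and rows downward; lengths in m; the calibration is good to about 2 mm. The wrist camera is an equidistant fisheye: a pixel r from the principal point sees the ray r / f radians off the axis. A picture is of the moment at which its call begins: read the wrist's pose just before it. camera_params takes no time and is no camera call.
- job.hand_in(): hands the job in; it is judged then, once.
The state is a dict: "time_s": time; "joints": joint angles; "qvel": joint speeds; "joint_efforts": joint torques, N m; "tool_pos": TCP position; "ee_rot": TCP orientation; "ft_force": force on the tool from outside, world axes, zero at the start; "ft_torque": the same for the moment, N m; "width": finger opening in m; "gripper_force": force on a finger pad.
Only numpy, scipy, OpenCV 4.12 (cv2) and the standard library are available. Lean on these libraries where they do the work, as an engineer would, in place of code of your own. Each camera call takes 0.05 s, during which the arm holds its last target. There are 200 camera calls.

## Working session

There is one attempt and no reset: what is moved stays moved. The work goes in short steps, Python scripts to look and compute and a shell command to move; the robot and the scene stay as the last step left them, time stands still between calls to the robot, and variables do not carry over. Pictures are saved under pics/ and viewed, at most 17 in all, crops included, and the job is handed in when it is done.

```bash
ls; mkdir -p pics; python3 - <<'E'
from cell import bot, viewer, job, read_state
import cv2
for n in("top","side"):
    im=viewer.camera(n); cv2.imwrite(f"pics/{n}0.png",im[:,:,::-1])
    print(n,viewer.camera_params(n))
s=read_state();print(s)
print(viewer.camera_params("wrist"))
E
```

```text
cell.py
pics
shift.py
top {'mtx': array([[505.88099147,   0.        , 324.6484622 ],
       [  0.        , 505.88099147, 255.62994281],
       [  0.        ,   0.        ,   1.        ]]), 'camera_from_world': array([[-1.31469905e-01, -9.91319488e-01, -1.15654533e-03,
         4.15698053e-02],
       [-9.67325480e-01,  1.28542754e-01, -2.18536440e-01,
         5.33572685e-01],
       [ 2.16788097e-01, -2.76122093e-02, -9.75828103e-01,
         1.19338164e+00],
       [ 0.00000000e+00,  0.00000000e+00,  0.00000000e+00,
         1.00000000e+00]])}
side {'mtx': array([[599.72096051,   0.        , 325.48812292],
       [  0.        , 599.72096051, 239.42900541],
       [  0.        ,   0.        ,   1.        ]]), 'camera_from_world': array([[ 0.74249329, -0.66975896,  0.01125387, -0.40090291],
       [-0.45718509, -0.51897032, -0.72225453,  0.25169582],
       [ 0.48957686,  0.53112404, -0.69153579,  0.93697823],
       [ 0.        ,  0.        ,  0.        ,  1.        ]])}
{'time_s': 0.1, 'joints': array([ 1.10374205e+00,  2.17684566e-01,  1.61481575e+00,  9.79210441e-06,
        1.31
[... 400 characters left out ...]
1284e-03]), 'ft_force': array([-0.57001964,  0.81338969,  0.1007477 ]), 'ft_torque': array([ 0.02889677,  0.02131763, -0.02539328]), 'gripper_force': 0.0, 'width': 0.0854908433565893}
{'mtx': array([[371.64829954,   0.        , 319.5567779 ],
       [  0.        , 371.64829954, 244.37558142],
       [  0.        ,   0.        ,   1.        ]]), 'hand_eye': array([[ 1.58806651e-04, -9.60020337e-01, -2.79930219e-01,
         7.19229525e-02],
       [ 9.99999975e-01,  1.96857320e-04, -1.07813954e-04,
        -6.20711088e-04],
       [ 1.58609901e-04, -2.79930195e-01,  9.60020344e-01,
        -1.28417264e-01],
       [ 0.00000000e+00,  0.00000000e+00,  0.00000000e+00,
         1.00000000e+00]])}
```

View pics/top0.png

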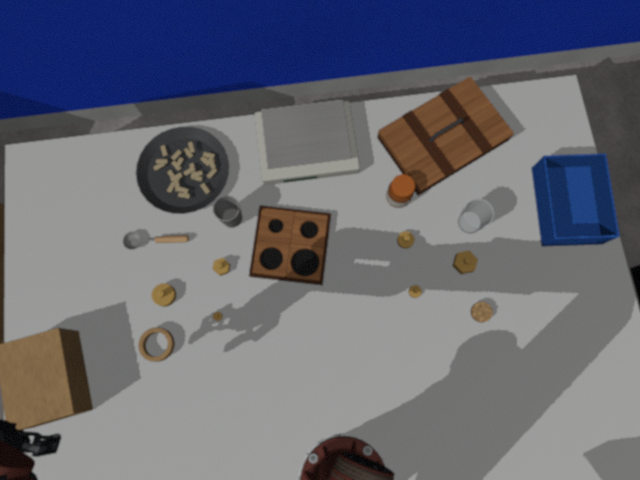

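View pics/side0.png

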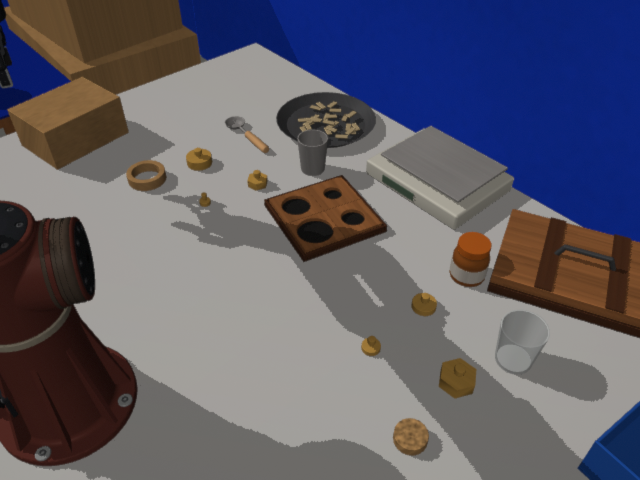

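```bash
cat > h.py <<'E'
import numpy as np, cv2
from scipy.spatial.transform import Rotation as R
from cell import bot, viewer, job, read_state
def pix2ray(n,uv,st=None):
    p=viewer.camera_params(n);K=p["mtx"]
    x=(uv[0]-K[0,2])/K[0,0];y=(uv[1]-K[1,2])/K[1,1]
    if n=="wrist":
        r=np.hypot(x,y);d=np.array([x/r*np.sin(r),y/r*np.sin(r),np.cos(r)]) if r>1e-9 else np.array([0,0,1.])
        T=np.eye(4);T[:3,:3]=R.from_quat(st["ee_rot"],scalar_first=True).as_matrix();T[:3,3]=st["tool_pos"]
        T=T@p["hand_eye"]
    else:
        T=np.linalg.inv(p["camera_from_world"]);d=np.array([x,y,1.])
    d=T[:3,:3]@d
    return T[:3,3],d/np.linalg.norm(d)
def at_z(n,uv,z,st=None):
    o,d=pix2ray(n,uv,st);return o+d*(z-o[2])/d[2]
def tri(rays):
    A=np.zeros((3,3));b=np.zeros(3)
    for o,d in rays:
        P=np.eye(3)-np.outer(d,d);A+=P;b+=P@o
    x=np.linalg.solve(A,b)
    return x,max(np.linalg.norm((np.eye(3)-np.outer(d,d))@(x-o)) for o,d in rays)
E
python3 - <<'E'
import cv2,numpy as np
t=cv2.imread("pics/top0.png");s=cv2.imread("pics/side0.png")
c=lambda im,u,v,w=40:cv2.resize(im[v-w//2:v+w//2,u-w//2:u+w//2],(240,240),interpolation=cv2.INTER_CUBIC)
def row(im,l):return np.hstack([c(im,*p) for p in l])
T=[(163,294),(222,267),(405,240)]; T2=[(217,315),(415,291),(465,262)]
S=[(199,158),(257,180),(424,303)];
a=np.vstack([row(t,T),row(t,T2)])
b=np.vstack([row(s,S),row(s,[(204,199),(371,345),(458,377)])])
cv2.imwrite("pics/ct.png",a);cv2.imwrite("pics/cs.png",b)
E
```

```text
(no output)
```

View pics/ct.png

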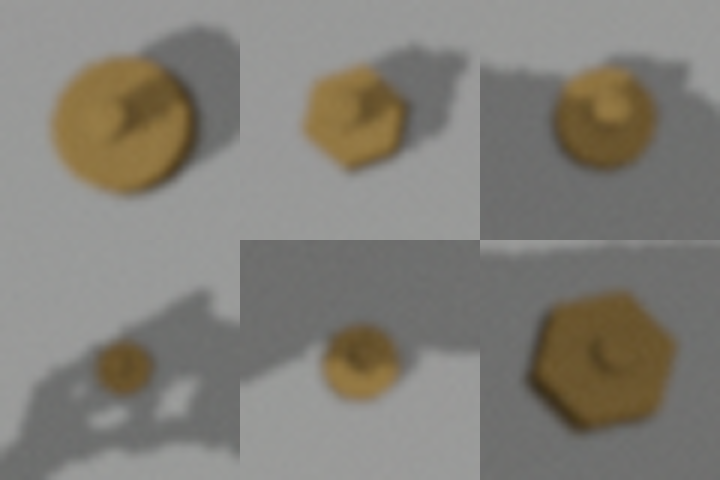

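View pics/cs.png

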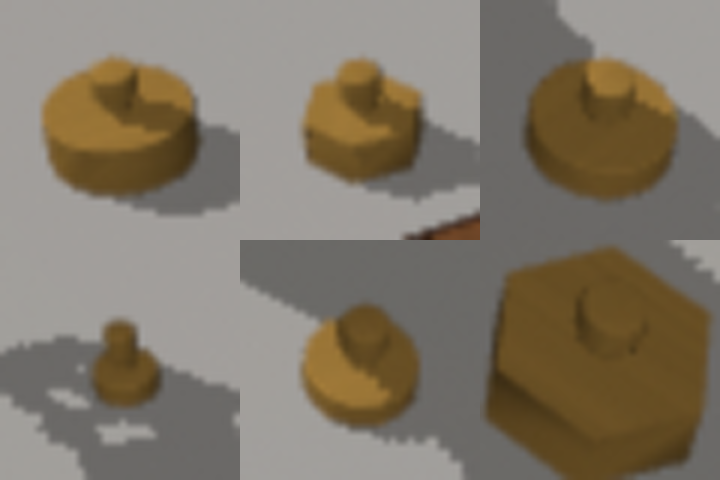

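```bash
cat > m.py <<'E'
from h import *
P={"500":((161.2,292.8),(197.7,149.7)),"200":((407.2,237.2),(425.5,295.7)),"100":((414.5,289.3),(371.8,337.8)),"50":((217.3,315.),(203.8,193.7))}
for k,(a,b) in P.items():
    x,e=tri([pix2ray("top",a),pix2ray("side",b)]);print(k,x.round(4),round(e,4))
def holes(n,f,x0,y0,x1,y1,th):
    im=cv2.imread(f);g=im[:,:,2].copy();m=np.zeros_like(g);m[y0:y1,x0:x1]=(g[y0:y1,x0:x1]<th)*255
    c,_=cv2.findContours(m,cv2.RETR_CCOMP,cv2.CHAIN_APPROX_NONE)
    return [cv2.fitEllipse(q) for q in c if 60<cv2.contourArea(q)<1500 and len(q)>20 and cv2.contourArea(q)>0.75*cv2.contourArea(cv2.convexHull(q))]
for n,f,b in(("top","pics/top0.png",(256,210,328,282)),("side","pics/side0.png",(270,184,384,250))):
    for th in(45,60):
        for e in holes(n,f,*b,th): print(n,th,np.round(e[0],1),np.round(e[1],1),at_z(n,e[0],.021).round(4),at_z(n,e[0],.012).round(4))
E
python3 m.py; python3 -c "
import cv2,numpy as np
a=cv2.imread('pics/top0.png')[200:290,245:335];b=cv2.imread('pics/side0.png')[170:260,260:390]
cv2.imwrite('pics/tr.png',np.hstack([cv2.resize(a,(300,300),interpolation=2),cv2.resize(b,(434,300),interpolation=2)]))"
```

```text
500 [0.4979 0.3846 0.0386] 0.001
200 [ 0.5591 -0.2438  0.0328] 0.0014
100 [ 0.4262 -0.2416  0.0254] 0.0004
50 [0.4256 0.2533 0.0303] 0.0013
top 45 [304.8 262.3] [25.3 26.8] [0.5323 0.0223 0.021 ] [0.5342 0.0224 0.012 ]
top 45 [270.6 258.2] [20. 21.] [0.5543 0.1074 0.021 ] [0.5564 0.1081 0.012 ]
top 45 [308.6 229.3] [15.1 15.4] [0.6173 0.0019 0.021 ] [0.6199 0.0019 0.012 ]
top 45 [275.2 225.5] [11.4 12.2] [0.6388 0.0862 0.021 ] [0.6415 0.0867 0.012 ]
top 60 [304.9 262.3] [26.4 28. ] [0.5322 0.0221 0.021 ] [0.5341 0.0222 0.012 ]
top 60 [270.6 258.3] [20.8 21.8] [0.5542 0.1075 0.021 ] [0.5563 0.1083 0.012 ]
top 60 [308.8 229.4] [15.4 16.5] [0.6172 0.0014 0.021 ] [0.6197 0.0014 0.012 ]
top 60 [275.4 225.5] [11.8 13.4] [0.6388 0.0858 0.021 ] [0.6415 0.0864 0.012 ]
side 45 [350.8 240. ] [ 6.1 77. ] [ 0.5659 -0.0449  0.021 ] [ 0.5726 -0.0384  0.012 ]
side 45 [314.5 231.5] [21.2 34.7] [0.5286 0.0204 0.021 ] [0.5349 0.0276 0.012 ]
side 45 [289.3 236. ] [ 5.2 46.6] [0.4827 0.0435 0.021 ] [0.4886 0.0511 0.012 ]
side 45 [352.4 218. ] [10.8 21.3] [ 6.133e-01 -2.000e-04  2.100e-02] [0.6206 0.0068 0.012 ]
side 45 [295.5 206. ] [14.4 26.6] [0.5502 0.1049 0.021 ] [0.5568 0.1131 0.012 ]
side 45 [332.2 193.9] [ 7.8 15.6] [0.6344 0.0838 0.021 ] [0.6419 0.0917 0.012 ]
side 60 [354.5 238.4] [ 7.7 88.6] [ 0.5746 -0.0465  0.021 ] [ 0.5814 -0.04    0.012 ]
side 60 [314.3 231.5] [21.4 36. ] [0.5283 0.0206 0.021 ] [0.5347 0.0279 0.012 ]
side 60 [352.3 217.9] [12.  21.7] [6.132e-01 1.000e-04 2.100e-02] [0.6205 0.0071 0.012 ]
side 60 [288.3 233.6] [ 6.7 64.4] [0.4857 0.0501 0.021 ] [0.4916 0.0577 0.012 ]
side 60 [295.3 206. ] [15.1 27.7] [0.55   0.1054 0.021 ] [0.5566 0.1136 0.012 ]
side 60 [332.2 193.9] [ 8.2 16.2] [0.6344 0.0837 0.021 ] [0.6419 0.0917 0.012 ]
```

View pics/tr.png

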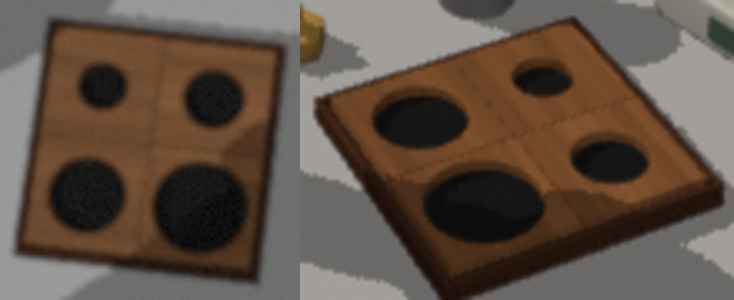

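Seen so far. Top view: weight_500 at (161,293), weight_200 at (407,237), weight_100 at (415,289), weight_50 at (217,315), hex_small at (222,267) and hex_big at (465,262). Bores are 500 at (305,262), 200 at (271,258), 100 at (309,229) and 50 at (275,226). The side view agrees. I'll go to weight_500 first and refine with the wrist camera.

The rows are not in the units I measure in: shifts go in units of 100 mm and turns go in units of 0.2 rad. I convert before sending: -0.333 m is -3.33, -0.278 m is -2.78.

```bash
cat > go.py <<'E'
import sys
from h import *
s=read_state();t=np.array(list(map(float,sys.argv[1:4])))
d=R.from_quat(s["ee_rot"],scalar_first=True).inv().apply(t-s["tool_pos"])
print(round(s["time_s"],2),s["tool_pos"].round(4),"w",round(s["width"],4),"delta",d.round(4),"F",s["ft_force"].round(2))
E
cat > snap.py <<'E'
import sys,pickle
from h import *
k=sys.argv[1];s=read_state();im=viewer.camera("wrist")
cv2.imwrite(f"pics/{k}.png",im[:,:,::-1]);pickle.dump(s,open(f"{k}.pkl","wb"))
E
python3 shift.py '[{"sx": -0.55, "sy": -0.15}, {"sx": -1.1, "sy": -0.3}, {"sx": -1.67, "sy": -0.45}, {"sx": -2.2, "sy": -0.6}, {"sx": -2.78, "sy": -0.75, "sz": 0.1}, {"sx": -3.33, "sy": -0.9, "sz": 0.3}, {"sx": -3.33, "sy": -0.9, "sz": 0.3}, {"sx": -3.33, "sy": -0.9, "sz": 0.3}]' 0.05
python3 snap.py a1
python3 shift.py '[{"sz": 0.5}, {"sz": 0.65}, {"sz": 0.65}]'
python3 snap.py a2; python3 go.py .4979 .3846 .06
python3 -c "
import cv2,numpy as np
cv2.imwrite('pics/a12.png',np.hstack([cv2.imread(f'pics/a{i}.png')[80:400,120:520] for i in(1,2)]))"
```

```text
time_s: 1.1
tool_pos: [0.4976, 0.3859, 0.2146]
ee_rot: [-0.001, 0.177, 0.984, -0.0]
ft_force: [-0.4, -0.3, -0.6]
width: 0.0498
gripper_force: 0.0
time_s: 1.52
tool_pos: [0.4962, 0.3863, 0.149]
ee_rot: [-0.001, 0.176, 0.984, -0.001]
ft_force: [0.2, -0.2, 0.5]
width: 0.0501
gripper_force: 0.0
1.57 [0.4976 0.3868 0.1508] w 0.0503 delta [-0.0011 -0.0019  0.0908] F [-0.09 -0.52 -0.52]
```

View pics/a12.png

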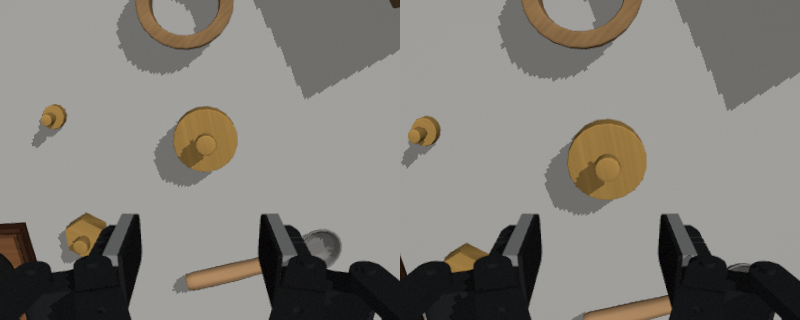

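Both views show the 500 knob at full-image (326,225), then (328,248). The 50 knob is at (167,200), then (135,216).

```bash
python3 - <<'E'
import pickle
from h import *
A=[pickle.load(open(f"a{i}.pkl","rb")) for i in(1,2)]
print([a["tool_pos"] for a in A])
for k,p,side,top in(("500",((326,225),(328,248)),(197.7,149.7),(161.2,292.8)),("50",((167,200),(135,216)),(203.8,193.7),(217.3,315))):
    r=[pix2ray("wrist",q,a) for q,a in zip(p,A)]
    print(k,tri(r),tri(r+[pix2ray("side",side),pix2ray("top",top)]),[at_z("wrist",q,.039 if k=="500" else .027,a) for q,a in zip(p,A)])
E
```

```text
[array([0.49759037, 0.38587468, 0.2146048 ]), array([0.49624531, 0.38625657, 0.14903046])]
500 (array([0.50214307, 0.38941506, 0.02382122]), np.float64(3.580928676330313e-05)) (array([0.49967866, 0.38906408, 0.03363914]), np.float64(0.003207375173510691)) [array([0.49871286, 0.39037798, 0.039     ]), array([0.49777348, 0.3907246 , 0.039     ])]
50 (array([0.42815474, 0.26215358, 0.02612386]), np.float64(5.880580736809813e-05)) (array([0.42804876, 0.25864076, 0.02224152]), np.float64(0.00423218492216049)) [array([0.42821896, 0.26256503, 0.027     ]), array([0.42809885, 0.26266937, 0.027     ])]
```

```bash
python3 shift.py '[{"sy": 0.045, "sz": 0.4}, {"sy": 0.045, "sz": 0.75}, {"sy": 0.045, "sz": 0.75}, {"sy": 0.045, "sz": 0.75}]'
python3 snap.py a3; python3 go.py .4979 .389 .045
python3 -c "
import cv2
cv2.imwrite('pics/a3c.png',cv2.imread('pics/a3.png')[140:460,160:480])"
```

```text
time_s: 2.08
tool_pos: [0.5012, 0.3914, 0.0779]
ee_rot: [0.001, 0.176, 0.984, 0.001]
ft_force: [0.1, 0.8, 0.1]
width: 0.0499
gripper_force: 0.0
2.12 [0.5016 0.3916 0.0784] w 0.05 delta [ 0.0027 -0.0038  0.0334] F [-0.19 -0.3   0.17]
```

View pics/a3c.png

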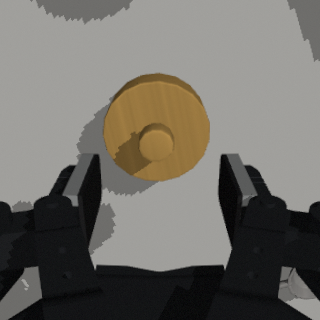

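```bash
cat > knob.py <<'E'
import sys,pickle
from h import *
k,u,v,z=sys.argv[1],*map(float,sys.argv[2:5]);s=pickle.load(open(k+".pkl","rb"))
w=at_z("wrist",(u,v),z,s);d=R.from_quat(s["ee_rot"],scalar_first=True).inv().apply(w-s["tool_pos"])
print("world",w.round(4),"tool-frame",d.round(4))
E
python3 knob.py a3 317 283 .039;python3 knob.py a2 328 248 .039;python3 knob.py a1 326 225 .039
```

```text
world [0.4973 0.391  0.039 ] tool-frame [ 0.0036 -0.0019  0.0389]
world [0.4978 0.3907 0.039 ] tool-frame [-1.0e-04  5.0e-03  1.1e-01]
world [0.4987 0.3904 0.039 ] tool-frame [0.0002 0.0048 0.1756]
```

Scaled: 0.033 m is 0.33, 0.003 m is 0.03.

```bash
python3 shift.py '[{"sx": 0.03, "sy": -0.01, "sz": 0.15}, {"sx": 0.03, "sy": -0.01, "sz": 0.33}, {"sx": 0.03, "sy": -0.01, "sz": 0.33}]'
python3 shift.py '[{}, {}, {}, {}, {}]' 0.0 50
python3 - <<'E'
from h import *
cv2.imwrite("pics/s1.png",cv2.resize(viewer.camera("side")[90:210,120:280,::-1],(640,480),interpolation=2))
E
```

```text
time_s: 2.5
tool_pos: [0.4943, 0.389, 0.0394]
ee_rot: [-0.002, 0.176, 0.984, -0.002]
ft_force: [-0.5, 0.1, 0.5]
width: 0.0504
gripper_force: 0.0
time_s: 3.12
tool_pos: [0.497, 0.3907, 0.0429]
ee_rot: [0.0, 0.176, 0.984, 0.0]
ft_force: [0.6, 0.4, 0.7]
width: 0.0151
gripper_force: 48.8
```

View pics/s1.png

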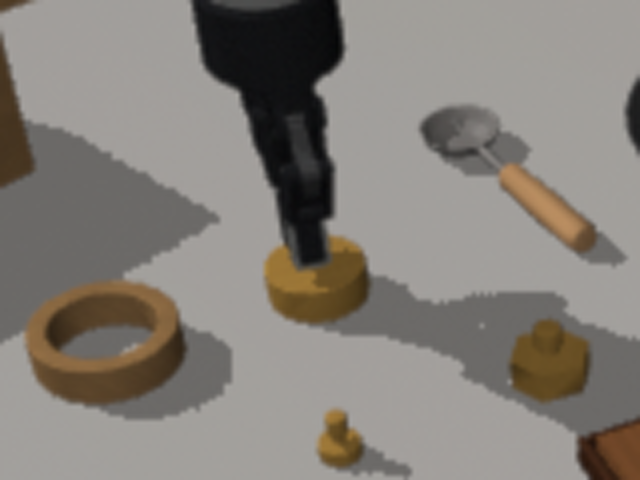

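Scaled: -0.06 m is -0.6, -0.08 m is -0.8.

```bash
python3 shift.py '[{"sz": -0.1}, {"sz": -0.3}, {"sz": -0.6}, {"sz": -0.8}, {"sz": -0.8}]'
python3 snap.py a4
python3 - <<'E'
from h import *
a=cv2.resize(viewer.camera("side")[90:210,140:260,::-1],(400,400),interpolation=2)
b=cv2.resize(cv2.imread("pics/a4.png")[180:400,210:430],(400,400),interpolation=2)
cv2.imwrite("pics/s2.png",np.hstack([a,b]))
E
```

```text
time_s: 3.8
tool_pos: [0.4982, 0.3914, 0.1255]
ee_rot: [0.002, 0.176, 0.984, 0.002]
ft_force: [0.8, -0.0, -4.3]
width: 0.0149
gripper_force: 49.2
```

View pics/s2.png

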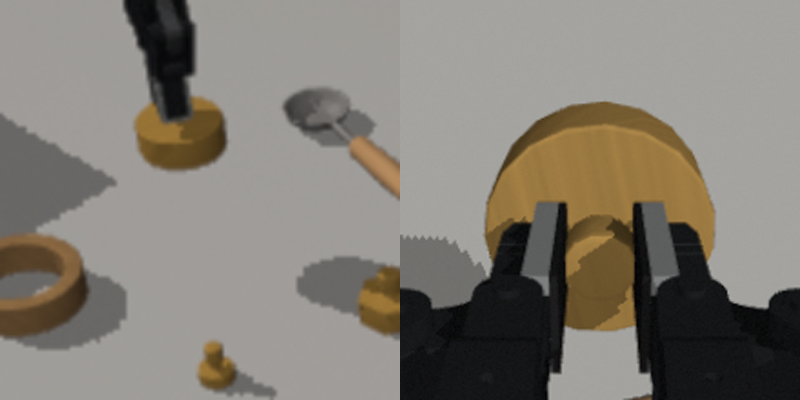

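```bash
python3 knob.py a4 320 322 .1215; python3 shift.py '[{"sx": -0.22, "sy": -0.46, "sz": -0.3}, {"sx": -0.45, "sy": -0.94, "sz": -0.5}, {"sx": -0.68, "sy": -1.42, "sz": -0.5}, {"sx": -0.9, "sy": -1.9, "sz": -0.5}, {"sx": -1.14, "sy": -2.36, "sz": -0.5}, {"sx": -1.36, "sy": -2.83, "sz": -0.5}, {"sx": -1.59, "sy": -3.3, "sz": -0.5}, {"sx": -1.59, "sy": -3.3, "sz": -0.5}, {"sx": -1.59, "sy": -3.3, "sz": -0.5}]'
python3 snap.py b1; python3 go.py .5323 .0233 .1;python3 shift.py '[{"sz": 0.2}, {"sz": 0.6}, {"sz": 0.6}]'
python3 snap.py b2;python3 go.py .5323 .0233 .1; python3 -c "
import cv2,numpy as np
cv2.imwrite('pics/b12.png',np.hstack([cv2.imread(f'pics/b{i}.png')[0:480,120:520] for i in(1,2)]))"
```

```text
world [0.4973 0.3913 0.1215] tool-frame [ 0.0009 -0.0005  0.004 ]
time_s: 5.03
tool_pos: [0.5298, 0.0258, 0.1709]
ee_rot: [-0.002, 0.177, 0.984, 0.0]
ft_force: [-0.3, -0.2, -4.3]
width: 0.0151
gripper_force: 49.9
5.08 [0.53   0.0263 0.1711] w 0.015 delta [-0.0035 -0.002   0.0711] F [ 0.07  0.97 -4.06]
time_s: 5.45
tool_pos: [0.5265, 0.0275, 0.1082]
ee_rot: [-0.005, 0.175, 0.984, -0.0]
ft_force: [-1.1, -0.0, -4.8]
width: 0.0152
gripper_force: 49.8
5.5 [0.5286 0.0271 0.1104] w 0.0152 delta [-0.0048 -0.0023  0.0104] F [ 0.73 -0.78 -3.55]
```

View pics/b12.png

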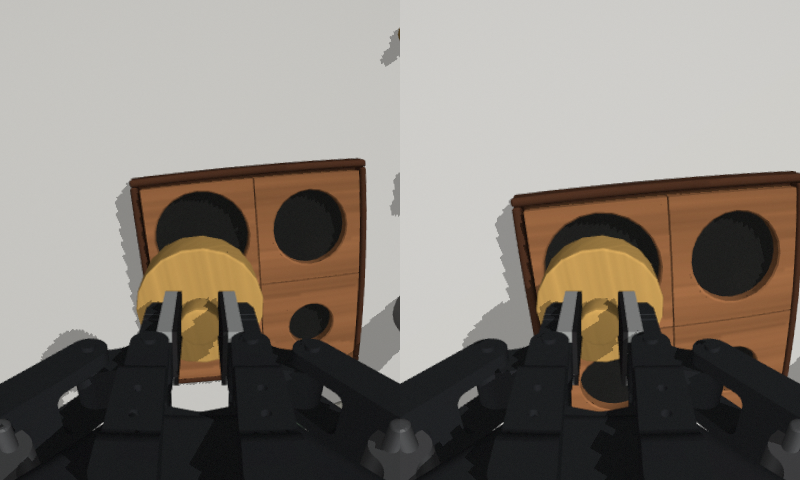

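```bash
cat > bore.py <<'E'
import pickle
from h import *
from scipy.optimize import least_squares
S={k:pickle.load(open(k+".pkl","rb")) for k in("b1","b2")}
def dark(k,roi):
    x0,y0,x1,y1=roi;im=cv2.GaussianBlur(cv2.imread(f"pics/{k}.png"),(3,3),0)
    m=np.zeros(im.shape[:2],np.uint8);m[y0:y1,x0:x1]=(im[y0:y1,x0:x1,2]<60)*255
    c,_=cv2.findContours(m,cv2.RETR_EXTERNAL,cv2.CHAIN_APPROX_NONE);return max(c,key=cv2.contourArea)[:,0]
def fit(k,pts,rad,z=.021):
    w=np.array([at_z("wrist",p,z,S[k])[:2] for p in pts])
    f=least_squares(lambda c:np.hypot(*(w-c).T)-rad,w.mean(0),loss="soft_l1",f_scale=.001)
    return f.x.round(4),np.abs(f.fun).mean().round(5)
for k,r5,r2 in(("b1",(260,185,380,235),(385,180,475,240)),("b2",(255,205,390,250),(402,200,510,265))):
    for n,roi,rad in(("500",r5,.037),("200",r2,.0305)):
        c=dark(k,roi);c=c[(c[:,1]<roi[3]-2)&(c[:,0]>roi[0]+1)]
        # keep upper arc only
        top={};[top.__setitem__(x,min(y,top.get(x,999))) for x,y in c]
        c=np.array([(x,y) for x,y in top.items() if y<roi[3]-8])
        print(k,n,len(c),c.min(0),c.max(0),fit(k,c,rad),fit(k,c,rad,.015), "tool",S[k]["tool_pos"].round(4))
E
python3 bore.py
python3 -c "
from h import *;import pickle
S=[pickle.load(open(k+'.pkl','rb')) for k in('b1','b2')]
print(tri([pix2ray('wrist',p,s) for p,s in zip(((429,226),(455,254)),S)]))"
```

```text
b1 500 90 [277 192] [366 225] (array([0.5345, 0.0251]), np.float64(0.00021)) (array([0.5352, 0.0249]), np.float64(0.00016)) tool [0.5298 0.0258 0.1709]
b1 200 70 [394 190] [463 225] (array([0.5558, 0.109 ]), np.float64(0.00026)) (array([0.5571, 0.1104]), np.float64(0.00018)) tool [0.5298 0.0258 0.1709]
b2 500 101 [272 214] [372 241] (array([0.5344, 0.0252]), np.float64(0.00017)) (array([0.5353, 0.0248]), np.float64(0.00018)) tool [0.5265 0.0275 0.1082]
b2 200 84 [413 211] [496 250] (array([0.5557, 0.109 ]), np.float64(0.00027)) (array([0.5574, 0.1108]), np.float64(0.00018)) tool [0.5265 0.0275 0.1082]
(array([0.55635897, 0.11077753, 0.01251207]), np.float64(0.0004148531719367613))
```

Scaled: 0.05 m is 0.5, -0.006 m is -0.06.

```bash
python3 shift.py '[{"sx": -0.06, "sz": 0.15}, {"sx": -0.06, "sz": 0.35}, {"sx": -0.06, "sz": 0.45}, {"sx": -0.06, "sz": 0.5}, {"sx": -0.06, "sz": 0.5}]'; python3 go.py .5345 .0251 .055
```

```text
time_s: 6.12
tool_pos: [0.5368, 0.0236, 0.0624]
ee_rot: [0.0, 0.176, 0.984, 0.0]
ft_force: [0.3, -1.5, -4.1]
width: 0.0152
gripper_force: 49.9
6.12 [0.5368 0.0236 0.0624] w 0.0152 delta [0.0027 0.0006 0.0074] F [ 0.31 -1.46 -4.08]
```

Scaled: 0.002 m is 0.02.

```bash
python3 shift.py '[{"sz": 0.02}, {"sz": 0.02}]'; python3 go.py .5345 .0251 .055;python3 shift.py '[{"sz": 0.015}, {"sz": 0.015}]'; python3 go.py .5345 .0251 .055
```

```text
time_s: 6.38
tool_pos: [0.5369, 0.0235, 0.0607]
ee_rot: [0.0, 0.176, 0.984, 0.0]
ft_force: [-0.1, 0.6, -4.0]
width: 0.0154
gripper_force: 49.9
6.38 [0.5369 0.0235 0.0607] w 0.0154 delta [0.0028 0.0006 0.0057] F [-0.1   0.59 -4.04]
time_s: 6.62
tool_pos: [0.5365, 0.0236, 0.0588]
ee_rot: [-0.0, 0.176, 0.984, -0.0]
ft_force: [-0.5, -0.0, -4.6]
width: 0.0153
gripper_force: 49.9
6.62 [0.5365 0.0236 0.0588] w 0.0153 delta [0.0024 0.0007 0.0038] F [-0.53 -0.02 -4.58]
```

```bash
for i in 1; do python3 shift.py '[{"sx": 0.02, "sz": 0.02}, {"sx": 0.02, "sz": 0.025}, {"sx": 0.02, "sz": 0.025}]'; done;python3 shift.py '[{"sz": 0.015}, {"sz": 0.015}]'
```

```text
time_s: 7.0
tool_pos: [0.5346, 0.0243, 0.0562]
ee_rot: [-0.0, 0.176, 0.984, -0.0]
ft_force: [0.0, -0.6, -4.4]
width: 0.0149
gripper_force: 49.9
time_s: 7.25
tool_pos: [0.5349, 0.0242, 0.0548]
ee_rot: [0.0, 0.176, 0.984, -0.0]
ft_force: [1.1, 0.5, -3.6]
width: 0.0151
gripper_force: 50.1
```

```bash
python3 shift.py '[{"sz": 0.01}, {"sz": 0.01}]';python3 shift.py '[{"sz": 0.01}, {"sz": 0.01}]'
```

```text
time_s: 7.5
tool_pos: [0.5349, 0.0242, 0.0548]
ee_rot: [-0.0, 0.176, 0.984, -0.0]
ft_force: [-3.0, -0.8, 5.0]
width: 0.0151
gripper_force: 50.9
time_s: 7.75
tool_pos: [0.535, 0.0242, 0.0547]
ee_rot: [-0.0, 0.176, 0.984, -0.0]
ft_force: [-7.1, 0.5, 11.7]
width: 0.0157
gripper_force: 51.7
```

Scaled: -0.0015 m is -0.015.

```bash
python3 shift.py '[{"sz": -0.015}, {"sz": -0.015}, {"sz": -0.015}, {"sz": -0.015}]' 0.045; python3 shift.py '[{"sz": -0.2}, {"sz": -0.65}, {"sx": 0.43, "sy": 0.44, "sz": -0.65}, {"sx": 0.87, "sy": 0.88, "sz": -0.65}, {"sx": 1.3, "sy": 1.32, "sz": -0.65}, {"sx": 1.65, "sy": 1.67, "sz": -0.65}, {"sx": 1.83, "sy": 1.86, "sz": -0.65}, {"sx": 1.83, "sy": 1.86, "sz": -0.65}, {"sx": 1.83, "sy": 1.86, "sz": -0.65}]'; python3 snap.py c1; python3 go.py .428 .262 .03; python3 shift.py '[{"sz": 0.25}, {"sz": 0.5}, {"sz": 0.5}, {"sz": 0.5}]'; python3 snap.py c2;python3 go.py .428 .262 .03; python3 -c "
import cv2,numpy as np
cv2.imwrite('pics/c12.png',np.hstack([cv2.imread(f'pics/c{i}.png')[120:460,160:480] for i in(1,2)]))"
```

```text
time_s: 8.25
tool_pos: [0.5347, 0.0242, 0.0541]
ee_rot: [-0.0, 0.176, 0.984, 0.0]
ft_force: [-0.2, 0.2, -0.0]
width: 0.0447
gripper_force: 0.0
time_s: 9.38
tool_pos: [0.4279, 0.2618, 0.1192]
ee_rot: [0.0, 0.176, 0.984, -0.0]
ft_force: [-0.4, -0.9, -0.5]
width: 0.0452
gripper_force: 0.0
9.43 [0.4282 0.2615 0.1192] w 0.0453 delta [0.0004 0.0005 0.0892] F [-0.07  0.07 -0.32]
time_s: 9.93
tool_pos: [0.4286, 0.2618, 0.07]
ee_rot: [0.0, 0.177, 0.984, 0.0]
ft_force: [0.1, -0.3, 0.1]
width: 0.0448
gripper_force: 0.0
9.97 [0.429  0.2622 0.0704] w 0.0448 delta [ 0.0009 -0.0005  0.0404] F [-0.58 -0.34  0.51]
```

View pics/c12.png

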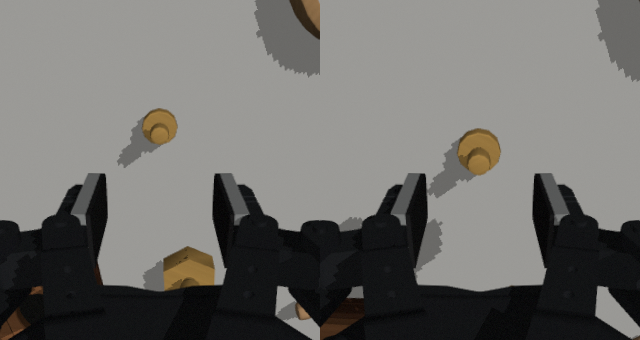

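Knob of the 50 at (320,253), then (318,280).

```bash
python3 knob.py c1 320 253 .027;python3 knob.py c2 318 280 .027; python3 -c "
from h import *;import pickle
S=[pickle.load(open(k+'.pkl','rb')) for k in('c1','c2')]
print(tri([pix2ray('wrist',p,s) for p,s in zip(((320,253),(318,280)),S)]))"
```

```text
world [0.4259 0.2621 0.027 ] tool-frame [ 0.002  -0.0004  0.0922]
world [0.4249 0.2618 0.027 ] tool-frame [ 0.0036 -0.0014  0.043 ]
(array([0.42878589, 0.26062892, 0.01687787]), np.float64(0.0003538354688475006))
```

```bash
python3 shift.py '[{"sx": 0.03, "sy": -0.01, "sz": 0.15}, {"sx": 0.03, "sy": -0.01, "sz": 0.34}, {"sx": 0.03, "sy": -0.01, "sz": 0.395}, {"sx": 0.03, "sy": -0.01, "sz": 0.395}, {"sx": 0.03, "sy": -0.01, "sz": 0.395}]'
python3 shift.py '[{}, {}, {}, {}, {}]' 0.0 35
python3 snap.py c3; python3 shift.py '[{"sz": -0.1}, {"sz": -0.5}, {"sz": -0.8}, {"sz": -0.8}, {"sz": -0.8}]'; python3 go.py .6405 .088 .1105
```

```text
time_s: 10.6
tool_pos: [0.4251, 0.2627, 0.0304]
ee_rot: [0.001, 0.176, 0.984, 0.0]
ft_force: [0.5, 0.4, 0.5]
width: 0.045
gripper_force: 0.0
time_s: 11.22
tool_pos: [0.4251, 0.2626, 0.0304]
ee_rot: [0.0, 0.176, 0.984, 0.0]
ft_force: [-1.6, 0.6, 5.0]
width: 0.0097
gripper_force: 34.4
time_s: 11.9
tool_pos: [0.4236, 0.2619, 0.1089]
ee_rot: [-0.001, 0.176, 0.984, -0.001]
ft_force: [0.6, -0.2, -1.4]
width: 0.0097
gripper_force: 34.2
11.9 [0.4236 0.2619 0.1089] w 0.0097 delta [-0.2638 -0.0877 -0.0019] F [ 0.58 -0.16 -1.42]
```

Scaled: -0.264 m is -2.64, -0.248 m is -2.48.

```bash
python3 shift.py '[{"sx": -0.5, "sy": -0.17}, {"sx": -1.06, "sy": -0.35}, {"sx": -1.6, "sy": -0.53}, {"sx": -2.12, "sy": -0.7}, {"sx": -2.48, "sy": -0.82}, {"sx": -2.64, "sy": -0.88}, {"sx": -2.64, "sy": -0.88}, {"sx": -2.64, "sy": -0.88}, {"sx": -2.64, "sy": -0.88}]'
python3 snap.py d1; python3 go.py .6405 .088 .0425;  python3 -c "
import cv2,numpy as np
cv2.imwrite('pics/d1c.png',cv2.imread('pics/d1.png')[0:480,80:560])"
```

```text
time_s: 13.02
tool_pos: [0.6403, 0.0894, 0.1095]
ee_rot: [-0.001, 0.176, 0.984, -0.0]
ft_force: [-0.3, 0.6, -0.6]
width: 0.0102
gripper_force: 34.2
13.07 [0.6405 0.0893 0.1097] w 0.0094 delta [-0.0005 -0.0012  0.0672] F [ 0.29 -0.5  -0.07]
```

View pics/d1c.png

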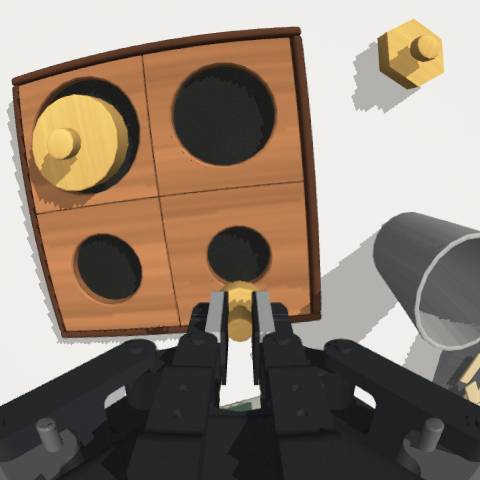

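```bash
cat > bore2.py <<'E'
import sys,bore as B,pickle
from h import *
def run(k,L):
    B.S[k]=pickle.load(open(k+".pkl","rb"))
    for n,roi,rad in L:
        c=B.dark(k,roi);top={}
        for x,y in c: top[x]=min(y,top.get(x,999))
        c=np.array([(x,y) for x,y in top.items() if y<roi[3]-3])
        print(n,len(c),c.min(0),c.max(0),B.fit(k,c,rad))
E
sed -i 's/^for k,r5/if __name__=="__main__":\n  for k,r5/; ' bore.py; python3 - <<'E'
s=open('bore.py').read().split('if __name__')[0];open('bore.py','w').write(s)
E
python3 -c "
from bore2 import *
run('d1',[('50',(280,215,360,255),.02),('100',(147,225,230,262),.0245),('200',(248,55,362,115),.0305)])"
```

```text
50 62 [288 227] [349 251] (array([0.6403, 0.0879]), np.float64(0.00023))
100 60 [158 235] [217 258] (array([0.6191, 0.0038]), np.float64(0.00031))
200 100 [254  65] [353 110] (array([0.5571, 0.1091]), np.float64(0.00035))
```

Scaled: 0.064 m is 0.64, -0.001 m is -0.01.

```bash
python3 shift.py '[{"sy": -0.01, "sz": 0.2}, {"sy": -0.01, "sz": 0.45}, {"sy": -0.01, "sz": 0.58}, {"sy": -0.01, "sz": 0.64}, {"sy": -0.01, "sz": 0.64}, {"sy": -0.01, "sz": 0.64}]';python3 shift.py '[{"sz": 0.015}, {"sz": 0.02}, {"sz": 0.02}]';python3 shift.py '[{"sz": 0.01}, {"sz": 0.01}]'
```

```text
time_s: 13.82
tool_pos: [0.6421, 0.0872, 0.0468]
ee_rot: [0.001, 0.176, 0.984, 0.0]
ft_force: [1.4, 0.3, 0.1]
width: 0.0096
gripper_force: 34.2
time_s: 14.2
tool_pos: [0.6413, 0.0872, 0.0439]
ee_rot: [0.0, 0.176, 0.984, 0.0]
ft_force: [0.0, -0.0, -0.6]
width: 0.0098
gripper_force: 34.2
time_s: 14.45
tool_pos: [0.6411, 0.0872, 0.0426]
ee_rot: [-0.0, 0.176, 0.984, -0.0]
ft_force: [0.6, -0.8, -0.2]
width: 0.0097
gripper_force: 34.2
```

Scaled: 0.001 m is 0.01.

```bash
python3 shift.py '[{"sz": 0.01}, {"sz": 0.01}]';python3 shift.py '[{"sz": 0.007}, {"sz": 0.007}]'
```

```text
time_s: 14.7
tool_pos: [0.6414, 0.0872, 0.0425]
ee_rot: [0.0, 0.176, 0.984, -0.0]
ft_force: [-2.6, -1.0, 4.1]
width: 0.0097
gripper_force: 34.5
time_s: 14.95
tool_pos: [0.6414, 0.0871, 0.0424]
ee_rot: [0.0, 0.176, 0.984, -0.0]
ft_force: [-1.9, 0.5, 7.5]
width: 0.0099
gripper_force: 34.8
```

The rows are not in the units I measure in: shifts go in units of 100 mm and turns go in units of 0.2 rad. I convert before sending: -0.001 m is -0.01.

```bash
python3 shift.py '[{"sz": -0.01}, {"sz": -0.01}, {"sz": -0.01}, {"sz": -0.01}]' 0.045; python3 shift.py '[{"sz": -0.2}, {"sz": -0.75}, {"sx": -0.06, "sy": -0.56, "sz": -0.75}, {"sx": -0.12, "sy": -1.12, "sz": -0.75}, {"sx": -0.18, "sy": -1.68, "sz": -0.75}, {"sx": -0.24, "sy": -2.24, "sz": -0.75}, {"sx": -0.31, "sy": -2.8, "sz": -0.75}, {"sx": -0.37, "sy": -3.35, "sz": -0.75}, {"sx": -0.37, "sy": -3.35, "sz": -0.75}, {"sx": -0.37, "sy": -3.35, "sz": -0.75}]'; python3 shift.py '[{}]'; python3 snap.py e1; python3 go.py .559 -.24 .07; python3 -c "
import cv2,numpy as np
cv2.imwrite('pics/e1c.png',cv2.imread('pics/e1.png')[:,40:600])"
```

```text
time_s: 15.45
tool_pos: [0.641, 0.0872, 0.0418]
ee_rot: [-0.0, 0.177, 0.984, -0.0]
ft_force: [1.2, -0.6, -0.3]
width: 0.045
gripper_force: 0.0
time_s: 16.7
tool_pos: [0.5599, -0.2399, 0.1182]
ee_rot: [0.001, 0.177, 0.984, 0.0]
ft_force: [0.7, 0.6, 0.4]
width: 0.045
gripper_force: 0.0
time_s: 16.82
tool_pos: [0.56, -0.2385, 0.1175]
ee_rot: [0.0, 0.176, 0.984, 0.0]
ft_force: [0.2, -0.2, 0.3]
width: 0.0455
gripper_force: 0.0
16.88 [ 0.5599 -0.2383  0.1173] w 0.0451 delta [ 0.0003 -0.0019  0.0473] F [-0.06  0.26  0.89]
```

View pics/e1c.png

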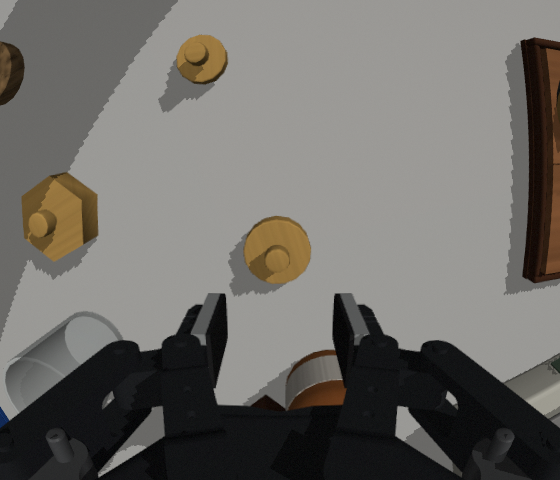

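```bash
python3 knob.py e1 317 258 .031; python3 knob.py e1 236 52 .028; python3 -c "
from h import *;import pickle
s=pickle.load(open('e1.pkl','rb'))
print(tri([pix2ray('top',(403,184)),pix2ray('side',(474,243))]))
print('glass',tri([pix2ray('top',(483,211)),pix2ray('side',(521,328))]))
print('200',tri([pix2ray('top',(407.2,237.2)),pix2ray('side',(425.5,295.7)),pix2ray('wrist',(317,258),s)]))
print('100',tri([pix2ray('top',(414.5,289.3)),pix2ray('side',(371.8,337.8)),pix2ray('wrist',(236,52),s)]))"
```

```text
world [ 0.5586 -0.2403  0.031 ] tool-frame [ 0.0006 -0.0022  0.0865]
world [ 0.4248 -0.2415  0.028 ] tool-frame [ 0.1258 -0.0496  0.0895]
(array([ 0.68261511, -0.24490703,  0.08457627]), np.float64(0.0028611464696622845))
glass (array([ 0.57904517, -0.42039667,  0.09695096]), np.float64(0.008452643659875804))
200 (array([ 0.55935663, -0.24252351,  0.0313357 ]), np.float64(0.0026427484981225366))
100 (array([ 0.42529395, -0.2416957 ,  0.02696112]), np.float64(0.001019295574041938))
```

Scaled: 0.0815 m is 0.815, 0.03 m is 0.3.

```bash
python3 shift.py '[{"sx": 0.015, "sy": -0.02, "sz": 0.3}, {"sx": 0.015, "sy": -0.02, "sz": 0.6}, {"sx": 0.015, "sy": -0.02, "sz": 0.77}, {"sx": 0.015, "sy": -0.02, "sz": 0.815}, {"sx": 0.015, "sy": -0.02, "sz": 0.815}, {"sx": 0.015, "sy": -0.02, "sz": 0.815}]'
python3 shift.py '[{}, {}, {}, {}, {}]' 0.0 40
python3 shift.py '[{"sz": -0.1}, {"sz": -0.5}, {"sz": -0.9}, {"sz": -0.9}, {"sz": -0.9}]'; python3 snap.py e2; python3 go.py .5562 .109 .126
```

```text
time_s: 17.62
tool_pos: [0.5586, -0.2417, 0.037]
ee_rot: [0.001, 0.176, 0.984, -0.0]
ft_force: [0.5, 0.2, 0.1]
width: 0.0449
gripper_force: 0.0
time_s: 18.25
tool_pos: [0.5581, -0.2415, 0.0366]
ee_rot: [0.001, 0.176, 0.984, -0.0]
ft_force: [-0.0, -0.0, 5.8]
width: 0.0135
gripper_force: 39.1
time_s: 18.88
tool_pos: [0.5563, -0.2406, 0.1243]
ee_rot: [-0.001, 0.176, 0.984, 0.0]
ft_force: [-1.4, 0.1, -1.5]
width: 0.0139
gripper_force: 39.2
18.93 [ 0.5557 -0.2402  0.1233] w 0.0133 delta [ 0.1209  0.3276 -0.0019] F [-0.39 -0.03 -2.79]
```

Scaled: 0.328 m is 3.28, 0.3 m is 3.

```bash
python3 shift.py '[{"sx": 0.18, "sy": 0.47}, {"sx": 0.37, "sy": 0.99}, {"sx": 0.57, "sy": 1.51}, {"sx": 0.77, "sy": 2.03}, {"sx": 0.96, "sy": 2.55}, {"sx": 1.13, "sy": 3}, {"sx": 1.23, "sy": 3.28}, {"sx": 1.23, "sy": 3.28}, {"sx": 1.23, "sy": 3.28}, {"sx": 1.23, "sy": 3.28}]'
python3 snap.py f1; python3 go.py .5562 .109 .0486;python3 -c "
import cv2,numpy as np
a,b=[cv2.imread(f'pics/{k}.png') for k in('e2','f1')]
cv2.imwrite('pics/f1c.png',np.hstack([a[180:420,210:450],b[180:420,210:450]]))"
```

```text
time_s: 20.18
tool_pos: [0.5556, 0.108, 0.1248]
ee_rot: [-0.001, 0.177, 0.984, -0.0]
ft_force: [0.3, -0.2, -2.3]
width: 0.0134
gripper_force: 39.3
20.23 [0.5558 0.108  0.1251] w 0.0135 delta [-0.0001  0.0012  0.0765] F [-0.12 -0.82 -2.58]
```

View pics/f1c.png

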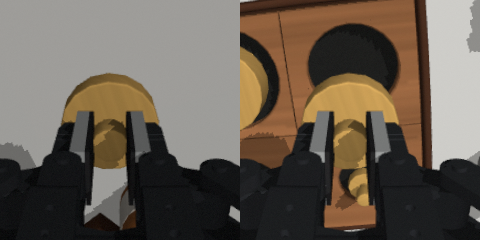

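Scaled: 0.073 m is 0.73, 0.001 m is 0.01.

```bash
python3 shift.py '[{"sy": 0.01, "sz": 0.2}, {"sy": 0.01, "sz": 0.5}, {"sy": 0.01, "sz": 0.66}, {"sy": 0.01, "sz": 0.73}, {"sy": 0.01, "sz": 0.73}, {"sy": 0.01, "sz": 0.73}]';python3 shift.py '[{"sz": 0.015}, {"sz": 0.02}, {"sz": 0.02}]';python3 shift.py '[{"sz": 0.015}, {"sz": 0.015}]'
```

```text
time_s: 20.98
tool_pos: [0.5574, 0.1102, 0.0536]
ee_rot: [0.001, 0.176, 0.984, 0.0]
ft_force: [0.1, -0.1, -1.7]
width: 0.0134
gripper_force: 39.3
time_s: 21.35
tool_pos: [0.5564, 0.1101, 0.0508]
ee_rot: [0.0, 0.176, 0.984, 0.0]
ft_force: [-0.1, 0.0, -2.4]
width: 0.0133
gripper_force: 39.3
time_s: 21.6
tool_pos: [0.5562, 0.1101, 0.0489]
ee_rot: [-0.0, 0.176, 0.984, -0.0]
ft_force: [0.4, 0.4, -1.7]
width: 0.0135
gripper_force: 39.3
```

```bash
python3 shift.py '[{"sz": 0.01}, {"sz": 0.01}]';python3 shift.py '[{"sz": 0.007}, {"sz": 0.007}]'
```

```text
time_s: 21.85
tool_pos: [0.5564, 0.1101, 0.0486]
ee_rot: [-0.0, 0.176, 0.984, -0.0]
ft_force: [-2.4, -1.0, 2.8]
width: 0.0131
gripper_force: 39.9
time_s: 22.1
tool_pos: [0.5564, 0.1101, 0.0486]
ee_rot: [-0.0, 0.176, 0.984, -0.0]
ft_force: [-4.9, -0.2, 8.1]
width: 0.0139
gripper_force: 40.3
```

```bash
python3 shift.py '[{"sz": -0.01}, {"sz": -0.01}, {"sz": -0.01}, {"sz": -0.01}]' 0.045; python3 shift.py '[{"sz": -0.2}, {"sz": -0.7}, {"sy": -0.6, "sz": -0.7}, {"sy": -1.2, "sz": -0.7}, {"sy": -1.8, "sz": -0.7}, {"sy": -2.4, "sz": -0.7}, {"sy": -3, "sz": -0.7}, {"sx": 0.01, "sy": -3.45, "sz": -0.7}, {"sx": 0.01, "sy": -3.75, "sz": -0.7}, {"sx": 0.01, "sy": -3.75, "sz": -0.7}]'; python3 shift.py '[{"sz": 0.3}, {"sz": 0.3}, {"sz": 0.3}]'; python3 snap.py g1; python3 go.py .4248 -.2415 .033; python3 - <<'E'
from h import *
im=cv2.imread("pics/g1.png")
m=cv2.inRange(cv2.cvtColor(im,cv2.COLOR_BGR2HSV),(12,110,60),(28,255,255));m[:200]=0;m[330:]=0;m[:,:250]=0;m[:,390:]=0
print(cv2.boundingRect(m))
cv2.imwrite('pics/g1c.png',im[140:400,190:450])
E
```

```text
time_s: 22.6
tool_pos: [0.5563, 0.1101, 0.0482]
ee_rot: [-0.0, 0.176, 0.984, -0.0]
ft_force: [0.2, 0.2, 0.3]
width: 0.0451
gripper_force: 0.0
time_s: 23.85
tool_pos: [0.4253, -0.2435, 0.1201]
ee_rot: [0.001, 0.178, 0.984, -0.001]
ft_force: [-0.1, -0.0, -0.0]
width: 0.045
gripper_force: 0.0
time_s: 24.22
tool_pos: [0.4258, -0.2407, 0.0892]
ee_rot: [0.0, 0.176, 0.984, -0.0]
ft_force: [-0.0, 0.0, -0.1]
width: 0.0448
gripper_force: 0.0
24.27 [ 0.4261 -0.2411  0.0896] w 0.0451 delta [ 0.0011 -0.0008  0.0565] F [0.19 0.03 0.36]
(290, 232, 54, 55)
```

View pics/g1c.png

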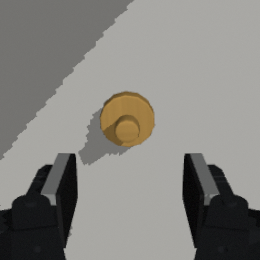

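Knob of the 100 at (190+127, 140+127) = (317,267), between the fingers.

```bash
python3 knob.py g1 317 267 .028
```

```text
world [ 0.4215 -0.2412  0.028 ] tool-frame [ 0.0039 -0.002   0.0612]
```

```bash
python3 shift.py '[{"sx": 0.035, "sy": -0.015, "sz": 0.3}, {"sx": 0.035, "sy": -0.015, "sz": 0.51}, {"sx": 0.035, "sy": -0.015, "sz": 0.56}, {"sx": 0.035, "sy": -0.015, "sz": 0.56}, {"sx": 0.035, "sy": -0.015, "sz": 0.56}]'
python3 shift.py '[{}, {}, {}, {}, {}]' 0.0 40
python3 shift.py '[{"sz": -0.1}, {"sz": -0.5}, {"sz": -0.9}, {"sz": -0.9}, {"sz": -0.9}, {"sz": -0.9}]'; python3 go.py .619 .0038 .123
```

```text
time_s: 24.9
tool_pos: [0.4224, -0.2421, 0.0337]
ee_rot: [0.001, 0.176, 0.984, -0.001]
ft_force: [1.0, 0.2, -0.2]
width: 0.0452
gripper_force: 0.0
time_s: 25.52
tool_pos: [0.4218, -0.2417, 0.033]
ee_rot: [0.0, 0.176, 0.984, -0.0]
ft_force: [-0.1, 1.1, 6.3]
width: 0.0112
gripper_force: 39.2
time_s: 26.28
tool_pos: [0.42, -0.2404, 0.1206]
ee_rot: [-0.002, 0.176, 0.984, 0.001]
ft_force: [0.2, 0.7, -0.9]
width: 0.0108
gripper_force: 39.1
26.27 [ 0.42   -0.2404  0.1206] w 0.0108 delta [-0.1017  0.2981 -0.0025] F [ 0.16  0.69 -0.89]
```

Scaled: 0.299 m is 2.99, 0.265 m is 2.65.

```bash
python3 shift.py '[{"sx": -0.16, "sy": 0.48}, {"sx": -0.34, "sy": 1.02}, {"sx": -0.53, "sy": 1.58}, {"sx": -0.7, "sy": 2.12}, {"sx": -0.88, "sy": 2.65}, {"sx": -1, "sy": 2.99}, {"sx": -1, "sy": 2.99}, {"sx": -1, "sy": 2.99}, {"sx": -1, "sy": 2.99}]'; python3 go.py .619 .0038 .045;python3 shift.py '[{"sz": 0.2}, {"sz": 0.5}, {"sz": 0.66}, {"sz": 0.73}, {"sz": 0.73}, {"sz": 0.73}]';python3 go.py .619 .0038 .045
```

```text
time_s: 27.4
tool_pos: [0.6178, 0.0032, 0.1215]
ee_rot: [-0.001, 0.177, 0.984, -0.0]
ft_force: [-1.0, -0.6, 0.1]
width: 0.0114
gripper_force: 39.2
27.4 [0.6178 0.0032 0.1215] w 0.0114 delta [-0.0011  0.001   0.0765] F [-0.97 -0.56  0.14]
time_s: 28.15
tool_pos: [0.62, 0.0041, 0.0505]
ee_rot: [0.001, 0.176, 0.984, 0.0]
ft_force: [0.1, 0.2, -0.4]
width: 0.0118
gripper_force: 39.2
28.15 [0.62   0.0041 0.0505] w 0.0118 delta [ 0.0009 -0.0007  0.0055] F [ 0.05  0.16 -0.38]
```

Scaled: 0.004 m is 0.04, 0.002 m is 0.02.

```bash
python3 shift.py '[{"sz": 0.02}, {"sz": 0.04}, {"sz": 0.04}]';python3 shift.py '[{"sz": 0.01}, {"sz": 0.01}]';python3 shift.py '[{"sz": 0.01}, {"sz": 0.01}]'
```

```text
time_s: 28.52
tool_pos: [0.6189, 0.0043, 0.0454]
ee_rot: [-0.0, 0.176, 0.984, -0.0]
ft_force: [-0.4, 0.7, -0.9]
width: 0.0113
gripper_force: 39.2
time_s: 28.78
tool_pos: [0.6192, 0.0043, 0.0452]
ee_rot: [-0.0, 0.176, 0.984, 0.0]
ft_force: [-2.2, -0.3, 4.4]
width: 0.0115
gripper_force: 39.8
time_s: 29.02
tool_pos: [0.6192, 0.0043, 0.0451]
ee_rot: [-0.0, 0.176, 0.984, -0.0]
ft_force: [-4.9, 0.3, 9.4]
width: 0.0115
gripper_force: 40.3
```

Seated. I'll release, retreat towards the base and check.

```bash
python3 shift.py '[{"sz": -0.015}, {"sz": -0.015}, {"sz": -0.015}, {"sz": -0.015}]' 0.045; python3 shift.py '[{"sz": -0.2}, {"sz": -0.8}, {"sx": 0.5, "sy": -0.3, "sz": -1.3}, {"sx": 0.9, "sy": -0.6, "sz": -1.5}, {"sx": 1.2, "sy": -1, "sz": -1.5}, {"sx": 1.5, "sy": -1.5, "sz": -1.5}, {"sx": 1.5, "sy": -1.5, "sz": -1.5}, {"sx": 1.5, "sy": -1.5, "sz": -1.5}]'; python3 - <<'E'
from h import *
T=viewer.camera("top")[:,:,::-1];S=viewer.camera("side")[:,:,::-1]
cv2.imwrite('pics/z.png',np.hstack([cv2.resize(T[200:330,140:340],(400,260),interpolation=2),cv2.resize(S[130:260,190:390],(400,260),interpolation=2)]))
E
```

```text
time_s: 29.52
tool_pos: [0.6188, 0.0042, 0.0445]
ee_rot: [-0.0, 0.176, 0.984, -0.0]
ft_force: [0.3, -0.2, 0.1]
width: 0.0449
gripper_force: 0.0
time_s: 30.52
tool_pos: [0.427, -0.0846, 0.1964]
ee_rot: [0.002, 0.177, 0.984, -0.0]
ft_force: [-0.6, 0.1, 0.1]
width: 0.0449
gripper_force: 0.0
```

View pics/z.png

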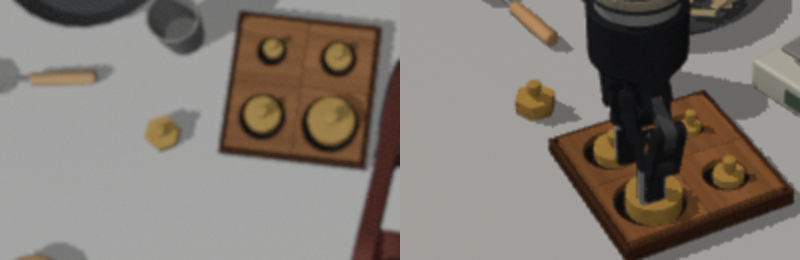

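All four weights stand in their own bores and hex_small has not moved. The gripper is clear at z≈0.2.

```bash
python3 -c "
from cell import bot, viewer, job, read_state
print(job.hand_in())"
```

```text
the job is handed in; nothing more can be done
None
```

All four round weights are set down in their own bores, upright and centred in the final top and side views. I never moved the two hexagonal weights, though hex_big was outside that last close-up. I handed the job in at about 30.6 s, and the hand-in gave no verdict.

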